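# Check a cheese rind through a loupe under the raking lamp

### The job

Get ready to check the rind of the small cheese on the inspection stand: first turn the lamp's dial until its white pointer line is in line with the black mark on the ring around it, then take the loupe from its rest. Hold it level, right way up, with its lens centred over the small cheese and level with the tip of the stand's height pointer, and finish while still holding it there, steady and touching nothing else. Leave the height pointer, the small cheese and the other things on the table where they are.

Things in the scene. Friction and masses are not known exactly. Their poses are not given: they have to be found in the camera images.
- lamp: Raking lamp, fixed, to the left or right of the stand: grey box 150 (x) x 125 mm, 45 mm high, with the dial on its top face, 15 mm from its middle towards -x. Across its far end (+x) a horizontal lamp tube along y, 28 mm thick, 150 mm long, at 44 to 72 mm height, its axis 101 mm from the dial's axis. Origin: centre of the box's underside.
- dial_grip (a point): On the vertical axis of the lamp's dial at grip height, 82 mm above the table. Black knob: an upright bar 49 mm long, 14 mm thick, top 89 mm above the table, on a 52 mm disc whose top is 59 mm up. The point turns with the dial: x runs along the bar, z up; the white pointer line is on top of the bar, on its -x half.
- dial (a joint): Angle of the dial, rad; it grows as the dial is turned clockwise seen from above. Stops at 0 and 2.6. The pointer line is to be turned clockwise by 0.6 to 1.5 rad from its start to reach the mark (mark at a joint value between 1.5 and 1.9). Friction (0.04 N m) keeps it where it is left.
- index_mark (a point): Middle of the black mark (4 x 14 mm, 3 mm high) on the flat aluminium ring (78 to 108 mm diameter) around the dial, 46.5 mm from its axis, 48 mm above the table; fixed. Its x axis points from the mark to the dial's axis: the dial is set when the x axes of dial_grip and this point point the same way.
- loupe: Loupe, 0.13 to 0.2 kg, lying upright on its rest: clear lens in a round black rim (60 mm outer diameter, 14 mm high), straight steel handle (16 mm wide, 18 mm high) running along the loupe's -x, 29 to 116 mm from the lens centre, roughly towards the robot at the start. Origin: under the lens centre on the flat underside, 32 mm above the table at the start; z up.
- loupe_lens (a point): Centre of the lens, half way up the rim, 7 mm above the loupe's underside.
- loupe_grip (a point): Middle of the handle's height (9 mm above the underside), 60 mm from the lens centre, at the loupe's centre of mass: the place to pinch the handle across its 16 mm width from above. At the start it is 41 mm above the table.
- rest: White loupe rest, fixed, on the side of the stand that the lamp leaves free: base plate 170 x 60 x 8 mm, a round support (48 mm diameter) under the lens and a block (20 x 34 mm) under the handle's end, both 32 mm high. Between them, 24 to 94 mm from the lens centre, the handle is free underneath. Origin: centre of the underside; the lens is 42.5 mm along its +x.
- cheese: Small round cream-coloured cheese, 82 mm diameter, 35 mm high, about 0.2 kg, standing loose on the stand's round seat, up to about 11 mm off the seat's centre. Origin: centre of its underside, 30 mm above the table; z up.
- cheese_top (a point): Centre of the small cheese's top face, 65 mm above the table.
- stand: Steel inspection stand, fixed: base plate 180 x 130 x 12 mm, a white round seat (100 mm diameter, top 30 mm above the table) and a vertical post (12 mm diameter, top 208 mm above the table) 95 mm from the seat's centre along the stand's +x (to the left or far left, seen from the robot). Origin: on the table, under the seat's centre.
- pointer_tip (a point): Tip of the stand's height pointer, which marks the focal height: a small white blade (5 mm thick, 12 mm wide) on a black collar clamped on the post, pointing from the post towards the cheese. The tip's mid-thickness is the mark, 55 mm from the seat's centre along the stand's +x, 125 to 175 mm above the table. It slips under more than 15 N: leave it.
- mould: Bystander: empty white cup-shaped cheese mould, 110 mm rim diameter, 100 mm high, at the far left. Origin: centre of its underside.
- round: Bystander: larger cream-coloured cheese round, 112 mm diameter, 50 mm high, on the table at the far right. Origin: centre of its underside.
- follower: Bystander: white mould follower, a flat disc of 100 mm diameter, 8 mm thick with a 20 mm knob 12 mm high, on the table between the robot and the stand. Origin: centre of its underside.
Not all that is in view belongs to the job. What is shaped like the cheese but blue, green or yellow is not meant.

How it is judged:
By the outcome, as a careful person would: the job done as asked, in the order asked, and still so for the second after the job is handed in, while the arm keeps its last pose, push and grip.
It also fails if it takes over 61 s, if anything falls off the work surface, if the arm or the gripper's body presses on something with over 40 N, if the wrist force passes 120 N, or if a joint passes its speed limit or range.

### The arm

A 6-joint arm with a two-finger parallel gripper is mounted at the origin on the work surface. World frame = base frame: x ahead of the robot, y to its left, z up, the work surface at z = 0. Lengths are in mm, angles in degrees, forces in N, time in s.
With the tool pointing down it reaches from about 325 to 925 mm from the base axis. Payload 3.1 kg.
Tool frame: the origin (TCP) lies at the very end of the fingers, on their centre line; the grasp point (between the pads) lies grasp_offset behind it (grasp_offset is the distance from the TCP to the grasp point, in mm); z points along the fingers, x is the direction in which the jaws open and shut, and the axes are right-handed (so a half turn about z gives the same grasp; the last joint's range is limited). The gripper opens to 85 mm and grips with 20 to 120 N. Pads are 22 mm wide; open, the fingers measure 114 mm over their backs; the gripper's body (76 mm by 85 mm) begins 54 mm behind the grasp point. The pads swing forward as they close: fully open they stand 13 mm farther back than shut.
Start: joints at [63.816, 12.427, 92.441, -0, 75.132, -6.429], TCP at [211.237, 588.233, 231.3] pointing down, gripper open.
Joint ranges: [-157.48, 157.48], [-44.54, 120.13], [17.64, 146.25], [-64.5, 244.5], [7.68, 150.69], [-147.95, 147.95]. Speed limits (degrees/s): [159.86, 159.86, 180, 180, 180, 180].

### API

Orientations are given as [roll, pitch, yaw] about the fixed x, y, z axes, in that order (R = Rz(yaw) Ry(pitch) Rx(roll)).
In Python, from station import * gives the robot as it stands. Calls block until the motion is done:
- goto(position, orientation): joint-space move of the TCP to a pose.
- move_l(position, attitude=None, speed=150): straight line of the TCP; attitude=None keeps the orientation; speed is the mean speed in mm/s.
- move_j(angles): joint-space move.
- grip(opening, squeeze=None): finger opening in mm; squeeze is the grip in N (None keeps the last); returns when the fingers have stopped.
- wait(seconds).
- solve_ik(position, orientation): joint angles nearest the present ones, or None.
- get_obs(): the state.
- get_image(name): name is "scene" or "top"; returns the picture (420x560x3 uint8, red, green, blue); there is no depth.
- get_calibration(name): a dict with "fx", "fy", "cx", "cy" (pixels), "R" (3x3) and "t" (3): a world point X has camera coordinates R X + t. Camera axes: x right, y down, z forward; pixel columns grow to the right and rows downward; lengths in mm; the calibration is good to about 2 mm. A picture is of the moment at which its call begins. get_calibration takes no time and is no camera call.
A pose or a line that the arm cannot do raises Unreachable and nothing moves.
- sign_off(): hands the job in, once; it reports no verdict.
Trained networks look in the newest picture that a camera, given by its name, has taken for a name from the list of things; names that differ only in an ending like _2 or _b are one class to them, and where a whole thing is asked for, a point or a joint stands for the part that bears it (a point fixed in the world has none). Each returns a list of dicts, best first, with "score" (0 to 1); they miss things now and then, are a little off and sometimes report something else, mostly with a low value. They report only what shows in the picture. A call takes as long as a camera call. They do not tell look-alikes from the thing itself.
- spot_in(name, camera): "extent" ([centre column, centre row, width, height] in pixels, round what is visible of it).
- regions_of(name, camera): "region" (420x560 bool, what is visible of it) and "extent" ([centre column, centre row, width, height] in pixels, round what is visible of it).
The state is a dict: "t": time; "joint_pos": joint angles; "qvel": joint speeds; "effort": joint torques, N m; "tcp_pos": TCP position; "ee_rot": TCP orientation; "wrist_force": force on the tool from outside, world axes, zero at the start; "moment": the same for the moment, N m; "grip_width": finger opening in mm.
Only numpy, scipy, OpenCV 4.12 (cv2) and the standard library are available. Lean on these libraries where they do the work, as an engineer would, in place of code of your own. Each camera call takes 0.05 s, during which the arm holds its last target.

## Working session

There is one attempt and no reset: what is moved stays moved. The work goes in short steps, each a Python script; the robot and the scene stay as the last script left them, time stands still between calls to the robot, and variables do not carry over. Pictures are saved under pics/ and viewed, and the job is handed in when it is done.

```bash
mkdir -p pics; ls; python3 - <<'E'
from station import *
import cv2
o=get_obs();print(o)
for n in("scene","top"):
    im=get_image(n);cv2.imwrite(f"pics/{n}0.png",im[:,:,::-1]);print(n,get_calibration(n))
E
```

```text
pics
{'t': 0.0, 'joint_pos': array([ 6.38158815e+01,  1.24777126e+01,  9.25284784e+01,  7.58808539e-04,
        7.51308131e+01, -6.42908812e+00]), 'qvel': array([ 0.02943851,  0.13293989,  0.03486449,  0.0412152 , -0.07379382,
        0.00886214]), 'effort': array([-4.40256517e-04, -3.96849704e+01, -3.03846574e+01, -2.16052122e-04,
        9.76893003e-03, -1.20145745e-05]), 'tcp_pos': array([210.87153617, 587.49407057, 229.95792169]), 'ee_rot': array([-1.79983931e+02,  1.36060392e-01,  7.02447931e+01]), 'wrist_force': array([-0.59675952, -0.72755707,  0.16112921]), 'moment': array([-0.05466149, -0.04740017, -0.00085497]), 'grip_width': 85.50043877227974}
scene {'fx': 527.3058658642067, 'fy': 527.3058658642067, 'cx': 280.8168536712826, 'cy': 214.68273533993988, 'R': array([[-0.59415592,  0.80434836,  0.00156879],
       [ 0.61306399,  0.45411888, -0.64647396],
       [-0.52070269, -0.38314456, -0.76293443]]), 't': array([ 321.94884825, -308.09228945, 1612.14655392])}
top {'fx': 494.8742131006704, 'fy': 494.8742131006704, 'cx': 286.51139998703377, 'cy': 209.26702896198742, 'R': array([[-1.85345364e-02, -9.99828101e-01,  4.89997236e-04],
       [-9.97019499e-01,  1.84457581e-02, -7.49124333e-02],
       [ 7.48905176e-02, -1.87700402e-03, -9.97189996e-01]]), 't': array([  15.31800055,  589.64176106, 1303.95562248])}
```

View pics/scene0.png

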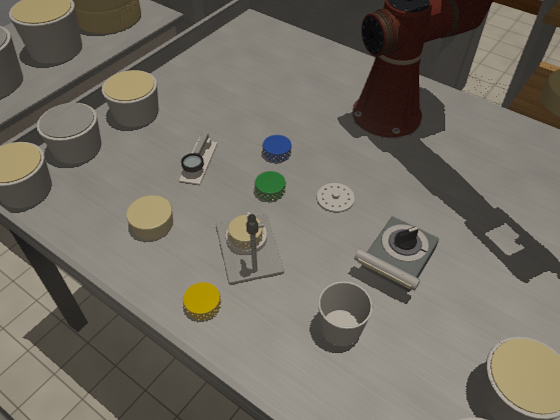

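View pics/top0.png

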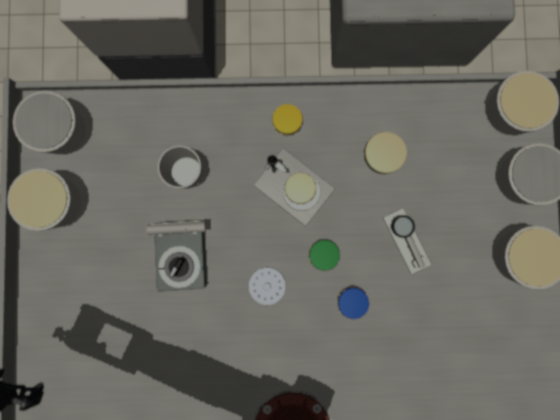

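The scene shows the lamp at (400,245), the rest and loupe at (197,160), and the stand at (250,240). In the top view the lamp dial is at about (179,266), the stand seat at (300,189), and the loupe lens at (403,226) with its handle running down and to the right.

```bash
cat > h.py <<'E'
from station import *
import numpy as np, cv2
C={n:get_calibration(n) for n in("scene","top")}
def proj(n,X):
    c=C[n];p=c["R"]@np.asarray(X,float)+c["t"];return np.array([c["fx"]*p[0]/p[2]+c["cx"],c["fy"]*p[1]/p[2]+c["cy"]])
def ray(n,uv):
    c=C[n];d=c["R"].T@np.array([(uv[0]-c["cx"])/c["fx"],(uv[1]-c["cy"])/c["fy"],1]);return -c["R"].T@c["t"],d
def atz(n,uv,z):
    o,d=ray(n,uv);return (o+d*(z-o[2])/d[2])
def tri(a,b):
    A=[];B=[]
    for n,uv in(("scene",a),("top",b)):
        o,d=ray(n,uv);d=d/np.linalg.norm(d);P=np.eye(3)-np.outer(d,d);A.append(P);B.append(P@o)
    return np.linalg.lstsq(np.vstack(A),np.hstack(B),rcond=None)[0]
def crop(n,box,f,name,im=None):
    im=get_image(n) if im is None else im
    x0,y0,x1,y1=box;cv2.imwrite("pics/"+name,cv2.resize(im[y0:y1,x0:x1,::-1],None,fx=f,fy=f,interpolation=cv2.INTER_CUBIC))
E
python3 - <<'E'
from h import *
np.set_printoptions(precision=1,suppress=True)
T=get_image("top");S=get_image("scene")
crop("top",(140,210,230,300),6,"dial_top.png",T)
crop("top",(250,140,345,230),6,"stand_top.png",T)
crop("top",(375,200,440,280),7,"loupe_top.png",T)
crop("scene",(345,205,450,295),6,"dial_sc.png",S)
crop("scene",(210,200,290,285),7,"stand_sc.png",S)
for n in("top","scene"):
  for k in("lamp","dial_grip","loupe","rest","cheese","stand","pointer_tip"):
    r=regions_of(k,n)
    for q in r[:3]:
        ys,xs=np.nonzero(q["region"]);print(n,k,round(q["score"],2),np.array(q["extent"]),xs.mean().round(1),ys.mean().round(1),len(xs))
E
```

```text
top lamp 0.67 [174.8 258.9  60.   72.1] 179.7 251.4 2711
top dial_grip 0.91 [177.9 268.8  22.5  18.9] 178.0 267.0 332
top loupe 0.61 [407.6 240.6  33.4  55.3] 407.4 235.9 671
top rest 0.72 [177.8 268.2  21.7  21.7] 177.8 266.6 354
top rest 0.67 [408.9 241.8  46.8  64.7] 407.0 244.9 871
top cheese 0.74 [407.7 240.2  45.2  66.1] 406.4 245.2 805
top cheese 0.73 [353.5 302.7  29.   33.2] 352.8 302.8 761
top cheese 0.66 [325.  252.8  31.6  27.7] 324.2 254.8 709
top stand 0.63 [294.1 186.2  77.7  76.5] 291.1 186.1 2397
top stand 0.55 [383.1 153.2  43.   42.3] 384.5 153.2 1394
top pointer_tip 0.48 [275.1 164.8  19.9   9.9] 274.7 165.6 97
scene lamp 0.86 [395.9 252.2  85.1  70.9] 397.3 256.0 2754
scene dial_grip 0.69 [406.5 238.4  23.7  22.9] 406.7 238.4 410
scene loupe 0.71 [191.9 153.2  27.1  37.6] 194.0 156.2 522
scene rest 0.62 [197.5 162.3  37.6  48.2] 200.0 164.5 627
scene cheese 0.91 [247.1 234.4  34.4  38.8] 241.7 232.5 668
scene cheese 0.91 [278.4 149.7  31.4  30.7] 276.3 147.8 653
scene cheese 0.81 [202.1 302.4  37.8  43.2] 201.4 300.4 1133
scene stand 0.73 [249.9 250.4  64.1  73. ] 249.9 251.8 2900
scene stand 0.64 [191.3 152.9  26.   36.9] 194.9 155.7 550
scene pointer_tip 0.48 [253.7 224.2  17.2  26.3] 253.1 226.0 187
```

View pics/dial_top.png

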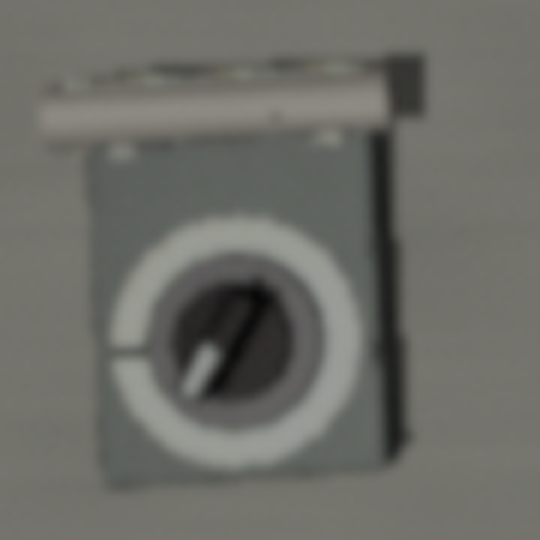

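View pics/stand_top.png

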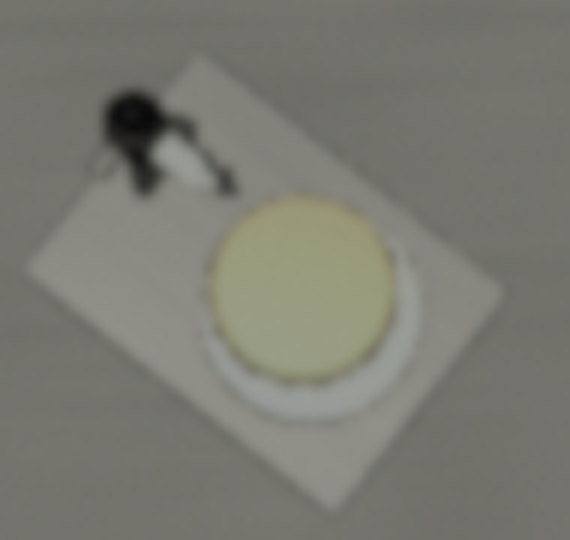

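View pics/loupe_top.png

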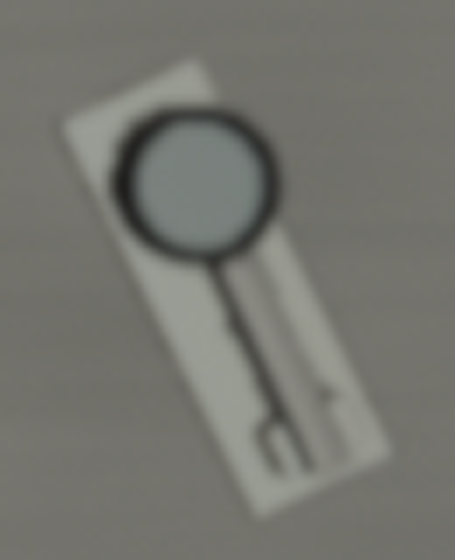

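View pics/dial_sc.png

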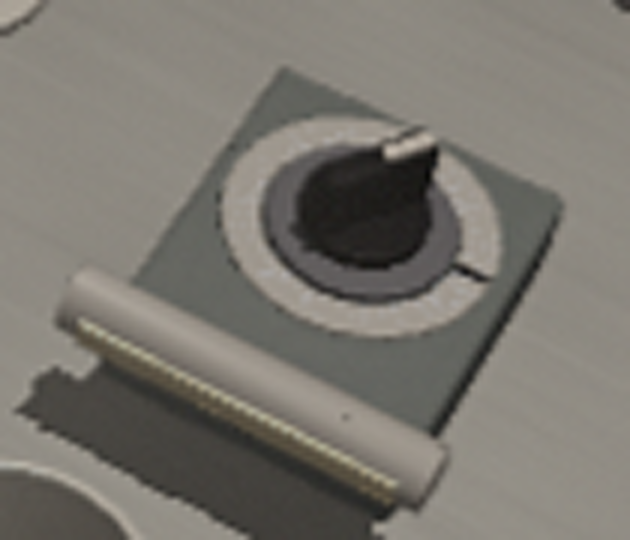

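View pics/stand_sc.png

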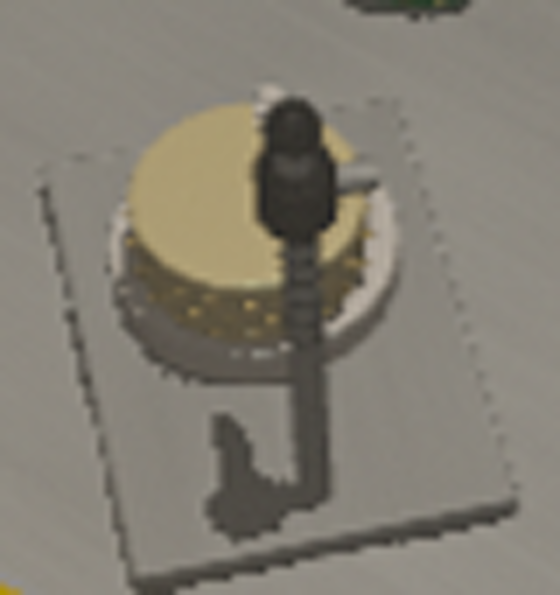

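```bash
python3 - <<'E'
from h import *
np.set_printoptions(precision=1,suppress=True)
def full(p,box,f): return (np.asarray(p)+.5)/f-.5+np.array(box[:2])
bd=(140,210);bs=(250,140);bl=(375,200);bsd=(345,205);bss=(210,200)
# calibration check: robot base etc skip
print("cams",-C["top"]["R"].T@C["top"]["t"],-C["scene"]["R"].T@C["scene"]["t"])
def w(n,p,b,f,z): return atz(n,full(p,b,f),z)
c1=w("top",(236,342),bd,6,46.5);m1=w("top",(130,351),bd,6,48)
a=w("top",(187,395),bd,6,89);b=w("top",(213,350),bd,6,89)
print("ring c",c1,"mark",m1,np.linalg.norm((m1-c1)[:2]),"line",a,b,np.linalg.norm((a-c1)[:2]),np.linalg.norm((b-c1)[:2]))
c2=w("scene",(361,227),bsd,6,46.5);m2=w("scene",(469,272),bsd,6,48)
a2=w("scene",(430,137),bsd,6,89);b2=w("scene",(388,153),bsd,6,89)
print("scene ring c",c2,"mark",m2,np.linalg.norm((m2-c2)[:2]),"line",a2,b2,np.linalg.norm((a2-c2)[:2]))
an=lambda v:np.degrees(np.arctan2(v[1],v[0]))
print("mark ang",an(m1-c1),an(m2-c2),"ptr",an(a-b),an(a2-b2),an(a-c1),an(a2-c2))
P=np.array([w("top",p,bs,6,12) for p in((200,52),(503,290),(335,510),(28,270))])
print(P,[np.linalg.norm(P[i]-P[i-1]) for i in range(4)],P.mean(0))
d=(P[0]+P[3]-P[1]-P[2])[:2];print("stand dir",an(d))
S=np.array([w("scene",p,bss,7,12) for p in((45,170),(385,100),(518,500),(135,580))])
print(S,[np.linalg.norm(S[i]-S[i-1]) for i in range(4)],S.mean(0))
print("cheese top", w("top",(302,289),bs,6,65))
print("seat?", w("top",(313,315),bs,6,30))
print("tip",tri(full((380,180),bss,7),full((212,185),bs,6)))
print("post",tri(full((292,105),bss,7),full((130,115),bs,6)))
L=w("top",(196,183),bl,7,46);h=w("top",(327,455),bl,7,50);print("loupe",L,"handle end",h,an(L-h))
q=[w("top",p,bl,7,8) for p in((68,123),(195,62),(392,455),(262,518))];print(np.array(q),np.mean(q,0),an((q[0]+q[1]-q[2]-q[3])))
E
```

```text
cams [ 490.5    6.9 1344.5] [1219.6  498.6 1030.3]
ring c [443.3 287.7  46.5] mark [440.4 333.4  48. ] 45.764835025703064 line [423.2 299.1  89. ] [441.7 288.2  89. ] 23.197810929861706 1.6872586361742408
scene ring c [443.9 288.4  46.5] mark [439.8 332.5  48. ] 44.24371947009456 line [423.1 298.3  89. ] [439.6 289.1  89. ] 23.070150444260793
mark ang 93.72752383063363 95.35039173541362 ptr 149.499292367449 150.85041137660008 150.5176180588053 154.55332677421865
[[ 757.5   11.1   12. ]
 [ 646.2 -123.7   12. ]
 [ 548.3  -45.8   12. ]
 [ 659.3   90.6   12. ]] [np.float64(126.34541055030236), np.float64(174.81158739925905), np.float64(125.1939701105984), np.float64(175.80423099649715)] [652.8 -17.   12. ]
stand dir 50.65713500260398
[[ 645.  -124.8   12. ]
 [ 546.9  -47.5   12. ]
 [ 658.6   94.2   12. ]
 [ 758.2   12.4   12. ]] [np.float64(177.8976626273976), np.float64(124.87542649755574), np.float64(180.40015126312167), np.float64(128.88287163355915)] [652.2 -16.4  12. ]
cheese top [642.1 -31.4  65. ]
seat? [634.5 -37.1  30. ]
tip [666.4  22.4 138.2]
post [694.2  37.6 208.5]
loupe [ 539.1 -299.4   46. ] handle end [ 437.  -343.4   50. ] 23.351375845971166
[[ 564.6 -259.7    8. ]
 [ 587.4 -309.6    8. ]
 [ 434.8 -379.8    8. ]
 [ 411.7 -329.     8. ]] [ 499.6 -319.5    8. ] 24.530218636327696
```

```bash
python3 - <<'E'
from h import *
import station
print([ (k,getattr(station,k)) for k in dir(station) if not k.startswith('_') and not callable(getattr(station,k))])
np.set_printoptions(precision=1,suppress=True)
T=get_image("top");S=get_image("scene")
seat=np.array([634.4,-36.4]);d=np.array([np.cos(np.radians(50.8)),np.sin(np.radians(50.8))])
for n,im,b,f in(("top",T,(255,145,315,210),9),("scene",S,(225,200,280,270),8)):
    x0,y0,x1,y1=b
    v=cv2.resize(im[y0:y1,x0:x1,::-1],None,fx=f,fy=f,interpolation=cv2.INTER_CUBIC)
    v=cv2.convertScaleAbs(v,alpha=1.4)
    for z in(125,140,155,175):
        p=(proj(n,[*(seat+55*d),z])-[x0,y0]+.5)*f-.5
        cv2.circle(v,tuple(int(t) for t in p),2,(0,0,255),-1)
    p=(proj(n,[*(seat+95*d),208])-[x0,y0]+.5)*f-.5
    cv2.circle(v,tuple(int(t) for t in p),3,(255,0,0),-1)
    cv2.imwrite(f"pics/tip_{n}.png",v)
E
```

```text
[('grasp_offset', 18.700000000000003)]
```

View pics/tip_top.png

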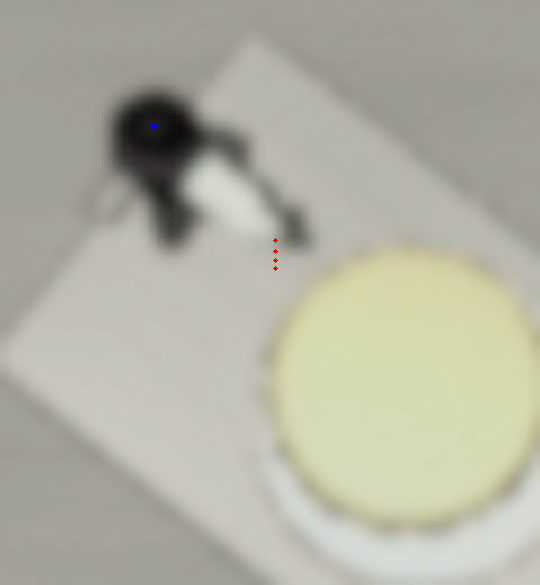

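View pics/tip_scene.png

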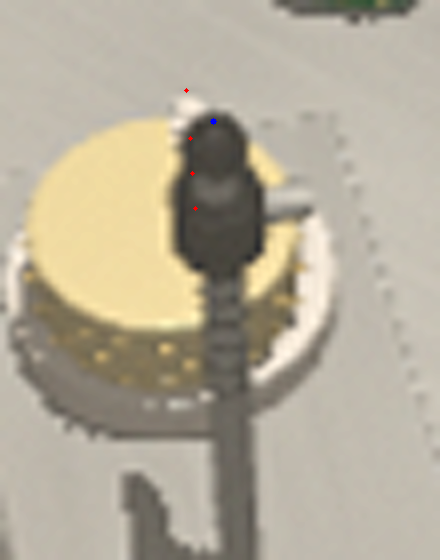

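The scene crop shows the dark post in front of the blade. Only the blade's end shows, as a white patch at crop (187,95–135), so the tip is about 170 mm high. The white stub on the right, at (305,200), is a clamp screw and not the tip. In the top view the blade ends at crop (273,238), which agrees. I'll set the dial now.

```bash
python3 - <<'E'
from h import *
np.set_printoptions(precision=1,suppress=True)
x,y=443.6,288
y0=60.2
goto([x,y,150],[180,0,y0])
move_l([x,y,65],speed=100)
o=get_obs();print(o["t"],o["tcp_pos"],o["wrist_force"])
grip(8,30)
o=get_obs();print(o["t"],o["tcp_pos"],o["wrist_force"],o["moment"],o["grip_width"])
for k in range(1,5):
    goto([x,y,65],[180,0,y0-55.7*k/4])
    o=get_obs();print(o["t"],o["tcp_pos"],o["ee_rot"],o["wrist_force"],o["moment"])
S=get_image("scene");crop("scene",(345,165,450,295),4,"dial_turn.png",S)
grip(60)
move_l([x,y,150],speed=150)
goto([430,100,230],[180,0,10])
o=get_obs();print(o["t"],o["tcp_pos"])
T=get_image("top");S=get_image("scene")
crop("top",(140,210,230,300),6,"dial_top1.png",T);crop("scene",(345,205,450,295),6,"dial_sc1.png",S)
E
```

```text
3.4417 [444.3 288.4  65.7] [ 0.5 -0.1  0.6]
4.0917 [442.7 286.4  65.3] [-2.8 -6.8  5.9] [-0.8  0.4  0. ] 13.215776661234603
4.4333 [442.6 286.2  65.3] [180.    0.3  46.3] [-4.4 -6.   6.7] [-0.8  0.5 -0. ]
4.775 [442.4 286.   65.3] [179.9   0.3  32.4] [-3.7 -6.1  7.6] [-1.   0.5 -0. ]
5.1167 [442.2 285.9  65.3] [179.8   0.3  18.5] [-4.5 -7.6  7.7] [-0.9  0.6 -0. ]
5.4583 [442.  285.8  65.3] [179.7   0.3   4.5] [-4.5 -6.8  8.8] [-1.   0.7 -0. ]
7.5667 [429.5 100.4 228.9]
```

View pics/dial_top1.png

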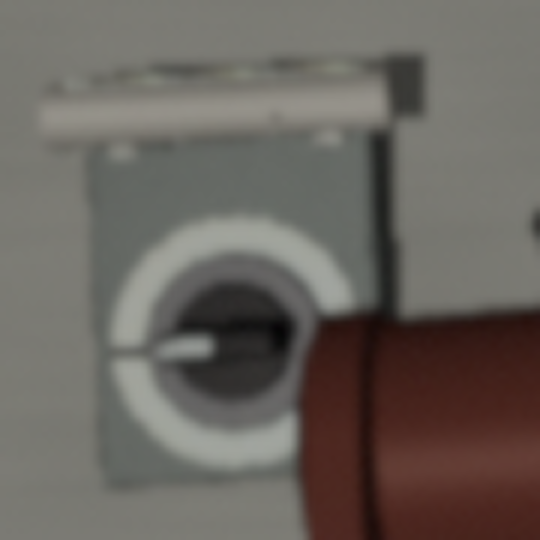

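View pics/dial_sc1.png

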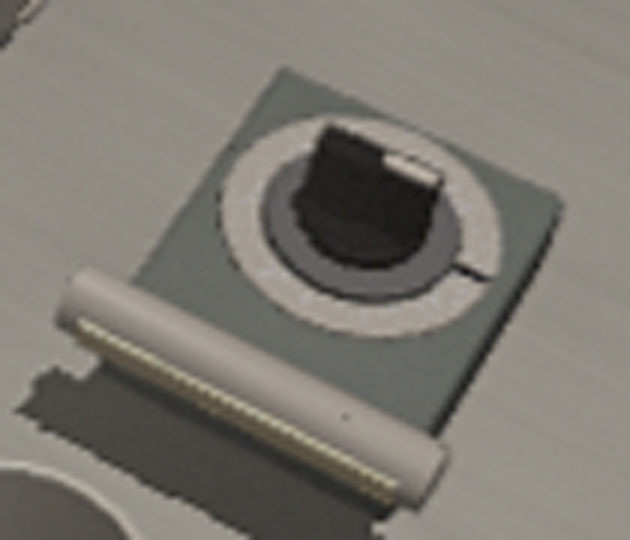

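```bash
python3 - <<'E'
from h import *
np.set_printoptions(precision=1,suppress=True)
an=lambda v:np.degrees(np.arctan2(v[1],v[0]))
T=get_image("top");S=get_image("scene")
g=lambda im:im.astype(float).mean(2)
cfg={"top":(T,(163,258,178,275),(155,262,166,274),(178.9,266.6)),"scene":(S,(407,225,421,238),(419,246,429,254),None)}
for n,(im,bl,bm,_) in cfg.items():
    x0,y0,x1,y1=bl;G=g(im)[y0:y1,x0:x1];print(G.astype(int))
    x0,y0,x1,y1=bm;print(g(im)[y0:y1,x0:x1].astype(int))
E
```

```text
[[158 158 154 140 118 102  99  98  93  84  72  62  53  46  44]
 [158 155 145 125 106  99  97  94  84  69  54  48  45  43  43]
 [158 151 132 110  99  98  94  84  70  54  44  44  41  43  43]
 [157 146 122 102  98  96  87  71  54  45  42  43  42  43  43]
 [155 142 116 100  97  92  75  57  44  40  40  41  42  41  40]
 [153 137 111  99  96  86  65  43  35  34  33  34  35  34  32]
 [150 129 107  95  89  78  55  36  29  29  31  30  26  25  22]
 [146 121  99  88  79  71  63  61  62  62  63  58  41  29  28]
 [138 112  95  86  88  94 100 107 111 112 112 101  72  43  36]
 [119 100  96 103 116 126 133 139 142 142 141 127  90  51  41]
 [100  94 101 116 129 135 136 137 138 137 135 120  83  49  39]
 [115 108 104 110 115 115 108 104 102  98  96  84  60  41  36]
 [143 129 109  96  90  84  74  64  59  56  54  49  41  37  37]
 [155 143 117  96  87  82  71  55  45  43  42  42  42  42  43]
 [158 148 124 103  96  94  85  67  50  46  45  44  45  45  46]
 [159 152 133 109 100  98  93  79  63  52  48  46  45  47  47]
 [159 156 144 120 104 100  98  91  79  67  57  52  48  47  49]]
[[103  97 101 116 139 154 15
[... 949 characters left out ...]

 [ 38  41 103 150 174 170 164 142 115 120 161 161 155 155]
 [ 32  34  44  71 106 149 174 173 167 144 119 123 148 160]
 [ 29  30  29  30  43  71 102 139 171 175 158 104 139 157]
 [ 29  28  29  28  28  27  39  64  88 124 113  64 137 156]
 [ 30  27  31  30  28  30  26  27  29  51  43  85 152 169]
 [ 31  31  31  27  29  30  29  31  27  29  20  83 125 153]]
[[ 95  89  78 141 156 154 161 156 161 132]
 [ 95  82 124 158 163 155 153 155 158 124]
 [ 92  85 121 156 160 157 154 160 152 116]
 [ 82  56  54  72 121 160 161 158 150 115]
 [ 72 123  91  29  44  75 128 156 136 106]
 [147 158 159 160 120  47  49  80  98 101]
 [157 162 159 158 153 149 129 110 103 101]
 [155 156 166 166 159 159 130 106 100  98]]
```

```bash
cat > dial.py <<'E'
from h import *
np.set_printoptions(precision=2,suppress=True)
an=lambda v:np.degrees(np.arctan2(v[1],v[0]))
def run(cur):
  for n in("top","scene"):
    I0=cv2.imread(f"pics/{n}0.png").astype(float).mean(2)
    # ring in rectified top-down at z=46.5, 0.5 mm/px
    ctr={"top":(443.4,287.8),"scene":(443.9,288.4)}[n]
    def rect(I,z,c=ctr,h=70,s=.5):
        N=int(2*h/s);k=(np.arange(N)-N/2+.5)*s
        X,Y=np.meshgrid(c[0]+k,c[1]+k)
        c_=C[n];P=c_["R"]@np.stack([X.ravel(),Y.ravel(),np.full(X.size,z)])+c_["t"][:,None]
        u=(c_["fx"]*P[0]/P[2]+c_["cx"]).reshape(N,N);v=(c_["fy"]*P[1]/P[2]+c_["cy"]).reshape(N,N)
        return cv2.remap(I.astype(np.float32),u.astype(np.float32),v.astype(np.float32),cv2.INTER_CUBIC),k
    from scipy.optimize import minimize
    from scipy.ndimage import map_coordinates,gaussian_filter1d
    R,k=rect(I0,46.5)
    samp=lambda R,x,y:map_coordinates(R,[np.asarray(y)/.5+len(k)/2-.5,np.asarray(x)/.5+len(k)/2-.5],order=1)
    th=np.radians(np.arange(0,360,3))
    pts=[]
    for t in th:
        r=np.arange(47,62,.25);p=samp(R,r*np.cos(t),r*np.sin(t));g=np.diff(gaussian_filter1d(p,3))
        i=g.argmin()
        if g[i]<-2: pts.append((r[i]*np.cos(t),r[i]*np.sin(t)))
    pts=np.array(pts)
    e=cv2.fitEllipse(pts.astype(np.float32));c=np.array(e[0]);print(n,len(pts),"ring offset",c,"axes",e[1])
    # mark angle
    R2,k=rect(I0,47.5)
    A=np.arange(60,130,.5);prof=np.array([samp(R2,c[0]+np.arange(42,51,.5)*np.cos(np.radians(a)),c[1]+np.arange(42,51,.5)*np.sin(np.radians(a))).mean() for a in A])
    w=np.clip(np.median(prof)-prof-15,0,None);i=prof.argmin();w[abs(A-A[i])>8]=0
    ma=(w*A).sum()/w.sum();print(" axis",np.array(ctr)+c,"mark ang",ma)
    R3,k=rect(cur[n].astype(float).mean(2),89)
    # pointer line: angle and offset maximizing brightness contrast
    best=[]
    for a in np.arange(70,125,.5):
        for off in np.arange(-6,6.1,.5):
            t=np.radians(a);r=np.arange(8,22,.5)
            f=lambda o:samp(R3,c[0]+r*np.cos(t)-(off+o)*np.sin(t),c[1]+r*np.sin(t)+(off+o)*np.cos(t)).mean()
            best.append((f(-1)+f(0)+f(1)-f(-5)-f(5),a,off))
    best.sort(reverse=True);b=np.array(best[:25]);print(" line ang",np.average(b[:,1],weights=b[:,0]),"off",np.average(b[:,2],weights=b[:,0]),best[0])
    V=cv2.resize(R3,None,fx=2,fy=2);cv2.imwrite(f"pics/rect_{n}_{int(get_obs()['t']*100)}.png",np.clip(V,0,255))
E
python3 -c "
from dial import *
run({n:get_image(n) for n in('top','scene')})"; ls pics
```

```text
top 100 ring offset [0.41 0.01] axes (107.73074340820312, 108.55889129638672)
 axis [443.81 287.81] mark ang 94.83306728200239
 line ang 96.23938078594905 off -0.5998645727616719 (np.float32(244.1956), np.float64(96.0), np.float64(-0.5))
scene 117 ring offset [-1.56 -0.72] axes (106.1445083618164, 109.043212890625)
 axis [442.34 287.68] mark ang 93.51380591721839
 line ang 94.15878844143138 off -0.2996820237532493 (np.float32(338.45493), np.float64(95.0), np.float64(-0.5))
dial_sc.png
dial_sc1.png
dial_top.png
dial_top1.png
dial_turn.png
loupe_top.png
rect_scene_786.png
rect_top_786.png
scene0.png
stand_sc.png
stand_top.png
tip_scene.png
tip_top.png
top0.png[ WARN:0@2.331] global loadsave.cpp:1063 imwrite_ Unsupported depth image for selected encoder is fallbacked to CV_8U.
```

The pointer line is at 95.2° and the mark at 94.2°, averaged over both views. They differ by about 1°, within measurement error, so the dial is set. Next I'll refine the loupe's pose with an overlay.

```bash
python3 - <<'E'
from h import *
L=np.array([539.1,-299.4]);a=np.radians(23.9);d=np.array([np.cos(a),np.sin(a)]);nn=np.array([-d[1],d[0]])
out=[]
for n,b,f in(("top",(375,200,440,280),7),("scene",(170,125,230,195),8)):
    im=get_image(n);x0,y0,x1,y1=b
    v=cv2.resize(im[y0:y1,x0:x1,::-1],None,fx=f,fy=f,interpolation=cv2.INTER_CUBIC)
    def pt(X): return ((proj(n,X)-[x0,y0]+.5)*f-.5).astype(int).tolist()
    ring=[pt([*(L+30*np.array([np.cos(t),np.sin(t)])),46]) for t in np.linspace(0,6.28,60)]
    cv2.polylines(v,[np.array(ring)],True,(0,0,255),1)
    box=[pt([*(L-r*d+s*nn),50]) for r,s in((29,8),(116,8),(116,-8),(29,-8))]
    cv2.polylines(v,[np.array(box)],True,(0,255,0),1)
    cv2.circle(v,pt([*(L-60*d),50]),3,(255,0,0),-1)
    out.append(cv2.resize(v,None,fx=1,fy=1))
h=max(o.shape[0] for o in out);out=[cv2.copyMakeBorder(o,0,h-o.shape[0],0,0,0) for o in out]
v=np.hstack(out)
s=min(1,800/v.shape[1],600/v.shape[0]);cv2.imwrite("pics/loupe_ov.png",cv2.resize(v,None,fx=s,fy=s))
E
```

```text
(no output)
```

View pics/loupe_ov.png

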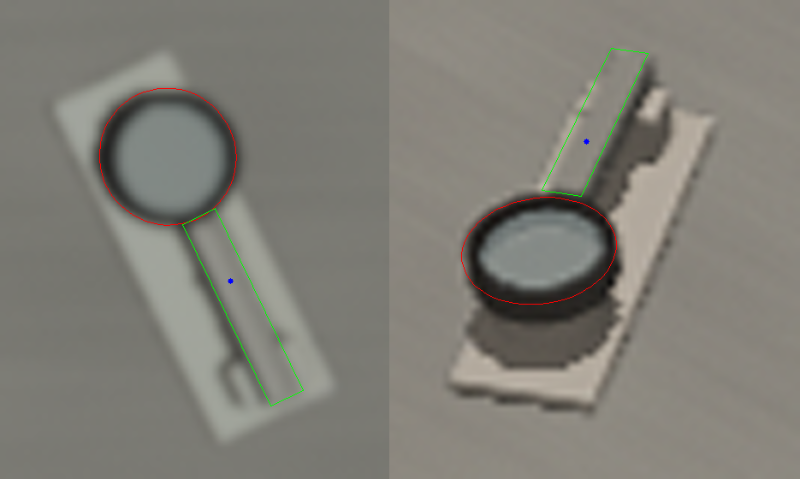

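The overlay fits in both views: the red ring lies on the rim and the green box on the handle. I'll pick up the loupe.

```bash
python3 - <<'E'
from h import *
np.set_printoptions(precision=2,suppress=True)
L=np.array([539.1,-299.4]);a=np.radians(23.9);d=np.array([np.cos(a),np.sin(a)])
g=L-60*d+[-.6,-.8]
grip(85)
goto([430,-150,230],[180,0,-30])
goto([*g,130],[180,0,-66.1])
move_l([*g,22.5],speed=100)
o=get_obs();print(o["t"],o["tcp_pos"],o["ee_rot"],o["wrist_force"])
grip(10,40)
wait(.3)
o=get_obs();print(o["t"],o["tcp_pos"],o["ee_rot"],o["wrist_force"],o["moment"],o["grip_width"])
move_l([*g,100],speed=60)
o=get_obs();print(o["t"],o["tcp_pos"],o["ee_rot"],o["wrist_force"],o["moment"],o["grip_width"])
crop("top",(340,170,460,300),4,"lift_top.png");crop("scene",(130,80,270,210),4,"lift_sc.png")
E
```

```text
11.3917 [ 484.33 -325.1    23.38] [-179.96   -0.1   -66.1 ] [ 0.34 -0.33 -0.03]
12.325 [ 483.81 -324.6    22.74] [-179.99   -0.01  -66.1 ] [-0.53  0.48  3.13] [ 0.02  0.08 -0.03] 15.515019376625292
13.7667 [ 483.26 -324.19   99.37] [179.97   0.06 -66.1 ] [ 0.17 -0.51 -1.14] [ 0.02 -0.05  0.03] 15.483995009037919
```

View pics/lift_sc.png

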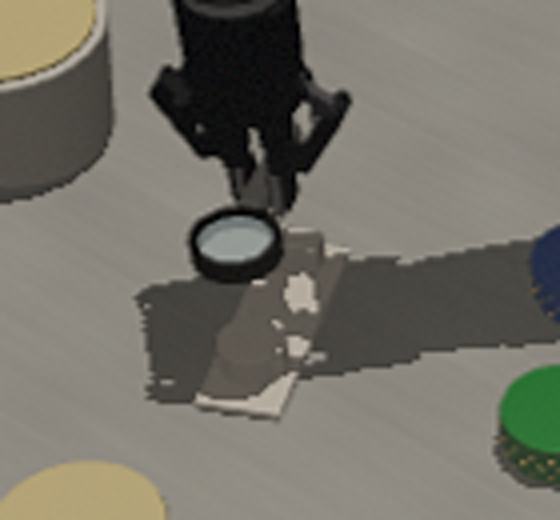

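View pics/lift_top.png

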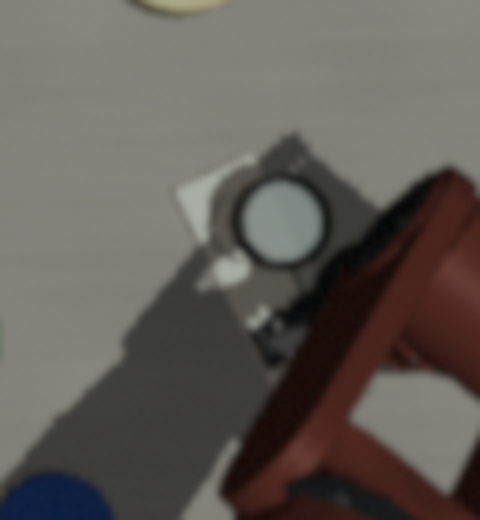

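The loupe is up, level and clear of the rest. The rim ellipse is at crop (235,243) in the scene view, and the lens at (283,220) in the top view. Next I'll fit the tip height using rendered outlines of the post and blade.

```bash
cat > tip.py <<'E'
from h import *
seat=np.array([634.4,-36.4]);a=np.radians(50.8)
d=np.array([np.cos(a),np.sin(a)]);nn=np.array([-d[1],d[0]])
def draw(z,f=12):
    out=[]
    for n,b in(("scene",(235,205,268,255)),("top",(262,150,297,200))):
        im=cv2.imread(f"pics/{n}0.png");x0,y0,x1,y1=b
        v=cv2.resize(im[y0:y1,x0:x1],None,fx=f,fy=f,interpolation=cv2.INTER_NEAREST);v=cv2.convertScaleAbs(v,alpha=1.4)
        pt=lambda X:((proj(n,X)-[x0,y0]+.5)*f-.5).astype(int).tolist()
        p=seat+95*d
        for zz,col in((208,(255,0,0)),(30,(255,0,0))):
            cv2.polylines(v,[np.array([pt([*(p+6*np.array([np.cos(t),np.sin(t)])),zz]) for t in np.linspace(0,6.28,40)])],True,col,1)
        cv2.polylines(v,[np.array([pt([*(seat+50*np.array([np.cos(t),np.sin(t)])),30]) for t in np.linspace(0,6.28,60)])],True,(0,200,0),1)
        for zz,col in((z+2.5,(0,0,255)),(z-2.5,(255,0,255))):
            cv2.polylines(v,[np.array([pt([*(seat+r*d+s*nn),zz]) for r,s in((55,6),(90,6),(90,-6),(55,-6))])],True,col,1)
        out.append(v)
    cv2.imwrite(f"pics/tipfit{int(z)}.png",np.hstack(out)[:600,:800])
E
python3 -c "
from tip import *
draw(170,10)"
```

```text
(no output)
```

View pics/tipfit170.png

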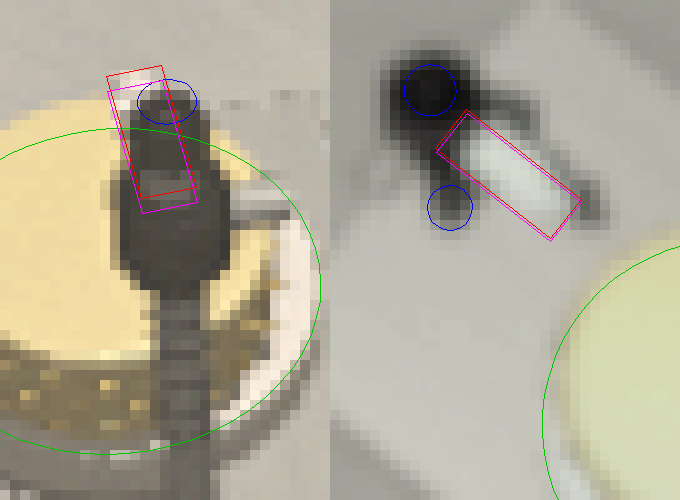

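```bash
python3 - <<'E'
import cv2
I=cv2.imread("pics/scene0.png")
print("scene cols 243..257 rows 209..222, mean; then blue")
print(I[209:222,243:258].mean(2).astype(int));print(I[209:222,243:258,0])
J=cv2.imread("pics/top0.png").mean(2).astype(int);print(J[158:176,270:294])
E
```

```text
scene cols 243..257 rows 209..222, mean; then blue
[[130 130 129 130 130 131 131 131 130 129 129 130 129 131 131]
 [130 131 130 130 129 130 129 131 131 131 130 130 131 131 131]
 [131 132 130 129 128 128 126 130 131 133 132 132 132 131 131]
 [131 130 131 136 150 160 151 136 131 132 133 133 131 132 132]
 [129 129 130 122 153 166 169 147 120 129 135 134 135 134 134]
 [132 133 132 133 145 145 120  85  66  71  76 123 134 134 134]
 [146 147 146 160 168 119  57  49  47  47  46  72 124 135 125]
 [147 147 148 137 109  66  44  49  61  59  50  46  84 125 129]
 [147 147 149 156 108  52  45  51  54  54  49  47  59 119 129]
 [147 147 148 133  82  45  46  51  53  52  50  46  57 134 141]
 [147 147 148 149 106  54  48  48  48  49  48  47  54 138 151]
 [147 148 149 152 108  52  45  48  49  49  49  47  57 118 146]
 [147 147 151 137  89  48  46  47  47  47  46  48  49  64 138]]
[[124 124 123 124 123 124 125 124 124 123 122 124 123 124 124]
 [124 124 123 122 122 123 123 124 124 124 123 124 125 124 124]
 [124 125 124 122 121 122 119 124 124 126 126 125 125 124 124]
 [125 123 124 128 141 150 142 129 124 12
[... 1709 characters left out ...]
02  68  46  43  51  76 104 123 136 143 148 148 144 136 117  88  70
   87 115 127 130 130 130]
 [128 111  78  53  47  63  92 117 128 133 138 143 144 142 138 123  93  69
   80 108 124 129 130 130]
 [131 119  93  67  64  83 110 126 132 133 134 136 136 133 130 118  94  74
   78 100 120 129 130 130]
 [133 126 110  93  91 105 121 131 133 133 134 134 132 130 127 120 106  97
   97 108 122 129 130 129]
 [134 132 126 118 117 123 129 132 133 133 134 134 133 131 130 128 123 120
  120 123 127 129 129 128]
 [134 134 133 131 130 131 132 133 133 133 133 134 134 133 132 132 130 130
  129 128 127 126 128 131]
 [134 134 134 135 134 134 134 133 133 133 133 134 134 135 134 133 133 132
  130 128 127 126 129 135]]
```

```bash
python3 - <<'E'
from h import *
np.set_printoptions(precision=2,suppress=True)
psi=24.;d=np.array([np.cos(np.radians(psi)),np.sin(np.radians(psi))])
tgt=np.array([641.5,-32]);g=tgt-60*d
o=get_obs();p=o["tcp_pos"]
move_l([483.6,-324.8,235],speed=150)
move_l([*g,235],attitude=[180,0,psi-90],speed=120)
move_l([*g,154.3],speed=60)
wait(.3)
o=get_obs();print(o["t"],o["tcp_pos"],o["ee_rot"],o["wrist_force"],o["moment"],o["grip_width"])
for n,b,f in(("top",(245,130,345,230),6),("scene",(205,175,285,260),7)):
    im=get_image(n);cv2.imwrite(f"pics/{n}_h1.png",im[:,:,::-1]);crop(n,b,f,f"h1_{n}.png",im)
E
```

```text
19.2583 [586.79 -56.44 154.51] [-179.98   -0.01  -66.  ] [-0.62 -0.17 -1.85] [ 0.04  0.   -0.02] 15.240911601410188
```

View pics/h1_top.png

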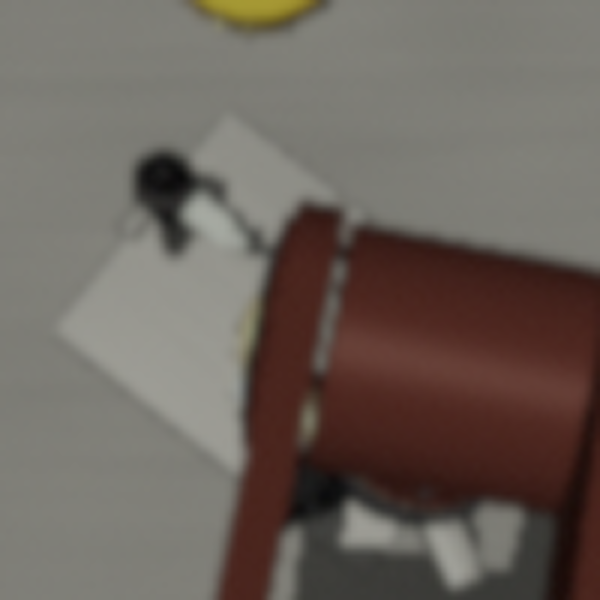

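View pics/h1_scene.png

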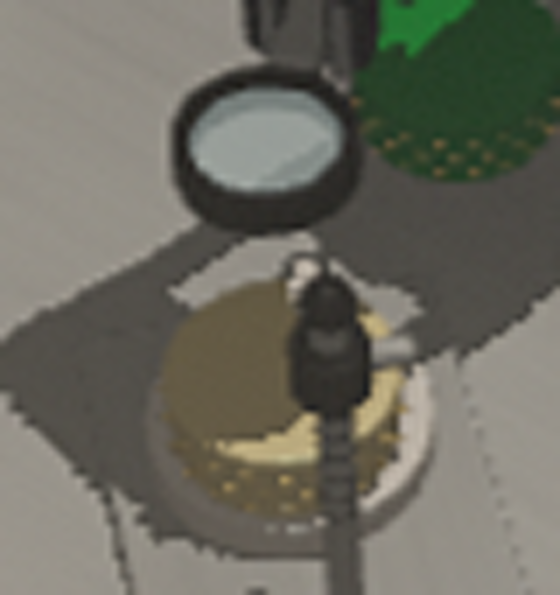

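The scene crop shows the lens at (265,140), with the blade's end visible at (302,270). In the top view the wrist hides the lens. The rim's position is known from the arm, so I'll overlay its predicted outline to measure the scene camera's local offset.

```bash
python3 - <<'E'
from h import *
n="scene";im=cv2.imread("pics/scene_h1.png");b=(225,178,265,215);f=15;x0,y0,x1,y1=b
v=cv2.resize(im[y0:y1,x0:x1],None,fx=f,fy=f,interpolation=cv2.INTER_NEAREST);v=cv2.convertScaleAbs(v,alpha=1.5)
L=np.array([641.6,-32.04])
pt=lambda X:((proj(n,X)-[x0,y0]+.5)*f-.5).astype(int).tolist()
for z,r,c in((177.8,30,(0,0,255)),(163.8,30,(255,0,255)),(177.8,24,(0,255,0))):
    cv2.polylines(v,[np.array([pt([*(L+r*np.array([np.cos(t),np.sin(t)])),z]) for t in np.linspace(0,6.28,80)])],True,c,1)
cv2.imwrite("pics/rimov.png",v)
# cheese top, before and after
im0=cv2.imread("pics/scene0.png");b=(215,200,290,270);f=8;x0,y0,x1,y1=b;w=cv2.convertScaleAbs(cv2.resize(im0[y0:y1,x0:x1],None,fx=f,fy=f,interpolation=cv2.INTER_NEAREST),alpha=1.3)
for c,z,r,col in(((642.1,-31.4),65,41,(0,0,255)),((634.4,-36.4),30,50,(0,200,0)),((634.4+95*.632,-36.4+95*.775),208,6,(255,0,0))):
    cv2.polylines(w,[np.array([pt([c[0]+r*np.cos(t),c[1]+r*np.sin(t),z]) for t in np.linspace(0,6.28,80)])],True,col,1)
cv2.imwrite("pics/cheeseov.png",w)
E
```

```text
(no output)
```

View pics/rimov.png

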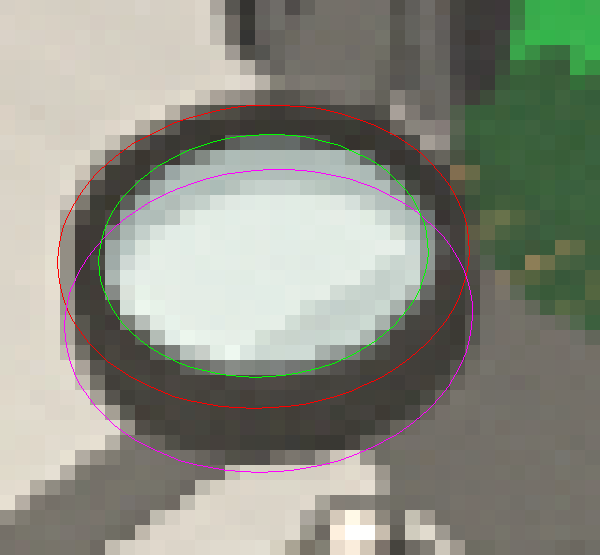

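View pics/cheeseov.png

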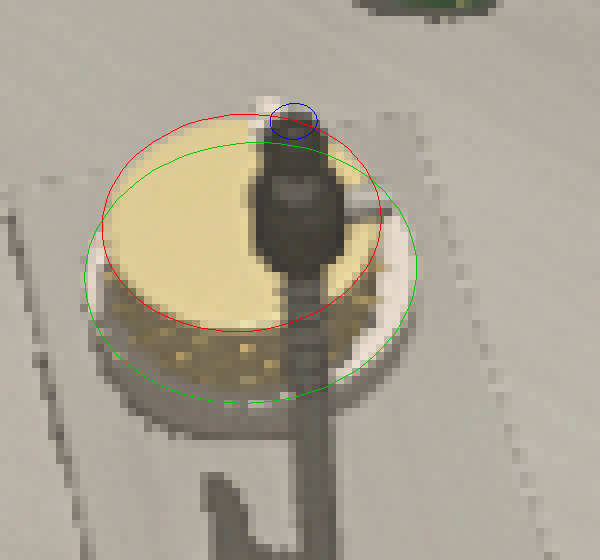

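```bash
python3 - <<'E'
from h import *
np.set_printoptions(precision=2,suppress=True)
from scipy.ndimage import map_coordinates
from scipy.optimize import least_squares
n="scene";ims=[]
for i in range(4): ims.append(get_image(n).astype(float).mean(2))
I=np.mean(ims,0);I0=cv2.imread("pics/scene0.png").astype(float)[:,:,0]*0+cv2.imread("pics/scene0.png").astype(float).mean(2)
def edges(I,c,r0,r1,sign,angs,z):
    P=[]
    for t in np.radians(angs):
        r=np.arange(r0,r1,.2);uv=np.array([proj(n,[c[0]+q*np.cos(t),c[1]+q*np.sin(t),z]) for q in r])
        p=map_coordinates(I,[uv[:,1],uv[:,0]],order=1);g=np.diff(p)*sign
        g=np.convolve(g,np.ones(6)/6,'same');i=g.argmax();P.append(uv[i])
    return np.array(P,np.float32)
L=np.array([641.6,-32.04])
def show(name,P,c,z,R):
    # fit circle centre xy & radius at plane z
    W=np.array([atz(n,p,z)[:2] for p in P])
    f=lambda q:np.hypot(W[:,0]-q[0],W[:,1]-q[1])-q[2]
    s=least_squares(f,[*c,R],loss="soft_l1",f_scale=.7);res=f(s.x)
    # ellipse in world along/perp camera dir
    e=cv2.fitEllipse(W.astype(np.float32));print(name,"centre",s.x,"rms",np.sqrt(np.median(res**2)),"ell",e)
A=np.arange(0,360,6)
show("inner rim z177.8",edges(I,L,19,28,-1,A,177.8),L,177.8,24)
show("inner lens plane z170.8",edges(I,L,19,28,-1,A,177.8),L,170.8,24)
A2=[a for a in A if not(150<a<265)]
show("outer rim",edges(I,L,25.5,34,1,[a for a in A if 90<a<175 or 240<a<320],177.8),L,177.8,30)
B=np.array(cv2.imread("pics/scene0.png").astype(float))
yel=B[:,:,2]-B[:,:,0]
c=(642.1,-31.4)
show("cheese",edges(yel,c,36,46,-1,[a for a in A if 100<a<360],65),c,65,41)
o=get_obs();print(o["t"],o["tcp_pos"])
E
```

```text
inner rim z177.8 centre [640.88 -31.65  22.84] rms 0.5541838518196465 ell ((640.888916015625, -31.565317153930664), (43.4794807434082, 48.018898010253906), 41.210472106933594)
inner lens plane z170.8 centre [636.13 -36.    23.03] rms 0.5585867973880239 ell ((636.1367797851562, -35.91896438598633), (43.83650207519531, 48.4132080078125), 41.21041488647461)
outer rim centre [640.05 -31.85  29.72] rms 1.1704586179894747 ell ((641.8049926757812, -29.636445999145508), (58.06944274902344, 70.1409912109375), 141.8938751220703)
cheese centre [642.25 -31.25  40.05] rms 0.45352692617730384 ell ((643.4888916015625, -29.885217666625977), (79.73519134521484, 86.3371353149414), 133.35679626464844)
19.5583 [586.67 -56.42 154.29]
```

```bash
python3 - <<'E'
from h import *
np.set_printoptions(linewidth=220)
I=np.mean([get_image("scene").astype(float).mean(2) for _ in range(3)],0).astype(int)
print("cols 227..258");print(np.c_[np.arange(183,211),I[183:211,227:259]])
E
```

```text
cols 227..258
[[183 136 137 137 138 140 139 137 137 138 138 138 139 140 143 143 118  84  78  79  80  79  77  73  66  56  57  67  69  48  39  41  45]
 [184 136 136 137 137 137 139 139 139 139 141 143 145 116  98  87  67  54  56  63  66  73  77  73  65  84  66  64  68  51  40  43  46]
 [185 135 135 136 137 137 138 140 142 146 117  81  74  57  48  43  39  39  39  43  42  46  49  48  53 107  79  64  68  54  46  47  47]
 [186 137 135 135 137 138 140 143 116  84  57  39  36  37  37  37  35  36  36  36  37  36  38  39  39  65  86  86  83  61  47  48  45]
 [187 139 138 137 137 139 126  96  60  40  38  37  37  35  61  69  69  69  69  55  46  38  34  34  37  38  49 104  93  57  45  47  47]
 [188 140 140 140 141 127  84  48  40  38  35  61  88 113 120 119 120 119 119 119 119 120 103  60  34  36  35  56  65  51  45  47  48]
 [189 139 140 143 131  86  45  38  37  61 107 120 120 123 123 122 122 122 122 122 123 124 122 119  89  48  35  36  40  71  61  47  46]
 [190 139 140 144 104  50  39  39  62 109 124 123 122 121 126 133 136 136 135 130 128 123 121 122 121  89  47  36  37  50  49  46  45]
 [191 
[... 1994 characters left out ...]
 65  73  74  73  75  74]
 [206 143 143 142 142 145 144  98  49  44  42  42  44  44  43  43  43  43  42  42  42  41  40  40  47  64  72  73  74  74  73  73  74]
 [207 143 143 143 145 148 115  79  73  67  52  43  42  42  42  41  41  40  38  39  38  35  43  50  65  72  74  74  73  74  73  73  73]
 [208 142 144 147 114  93  79  75  75  74  74  73  65  53  49  51  52  56  72  76  98 130 139  98  69  72  73  73  73  73  73  73  74]
 [209 144 147 115  78  74  75  76  76  76  75  74  71  67 122 136 136 136 137 135 137 140 144 141 100  71  73  73  73  73  74  73  73]
 [210 113  92  80  74  76  76  75  75  75  73  68 120 135 142 143 141 141 141 141 141 141 143 146 105  72  72  73  73  72  73  74  74]]
```

Measured to sub-pixel, the rim edges agree with the arm-based prediction to about 0.3 px, or 1 mm, so the lens is level and its height is confirmed. Correcting for that offset, the tip is at about 169.5 mm and the lens at 170.6 mm. I'll lower it slightly, check that it's steady and hand in.

```bash
python3 - <<'E'
from h import *
np.set_printoptions(precision=2,suppress=True)
d=np.array([np.cos(np.radians(24)),np.sin(np.radians(24))]);g=np.array([641.6,-31.9])-60*d
move_l([*g,153.6],speed=20)
wait(1.0)
for _ in range(2):
    o=get_obs();print(o["t"],o["tcp_pos"],o["ee_rot"],o["wrist_force"],abs(o["qvel"]).max(),o["grip_width"]);wait(.3)
S=get_image("scene");T=get_image("top")
cv2.imwrite("pics/final.png",np.hstack([S[120:330,150:470,::-1],T[100:310,120:440,::-1]]))
E
```

```text
20.9583 [586.81 -56.3  153.62] [-180.   -0.  -66.] [ 0.24  0.53 -1.53] 0.08102783899629376 15.162236110191998
21.2583 [586.81 -56.32 153.63] [-180.   -0.  -66.] [-0.41  0.09 -1.9 ] 0.11368953186314909 15.570937678486228
```

View pics/final.png

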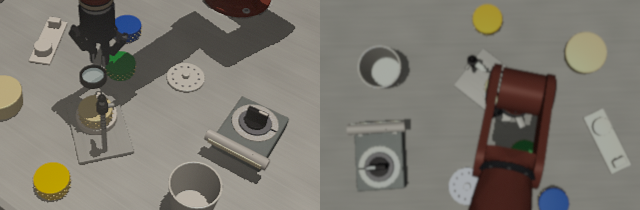

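The final picture shows the loupe held over the cheese, nothing else displaced, and the dial in full view at (375,168) in the top half. I'll measure the dial once more.

```bash
python3 - 2>/dev/null <<'E'
from dial import *
run({n:get_image(n) for n in('top','scene')})
sign_off();print(get_obs()["t"])
E
```

```text
top 100 ring offset [0.41 0.01] axes (107.73074340820312, 108.55889129638672)
 axis [443.81 287.81] mark ang 94.83306728200239
 line ang 96.24018309547591 off -0.6000501252270698 (np.float32(252.54602), np.float64(96.0), np.float64(-0.5))
scene 117 ring offset [-1.56 -0.72] axes (106.1445083618164, 109.043212890625)
 axis [442.34 287.68] mark ang 93.51380591721839
 line ang 94.19791465971619 off -0.3393438764568375 (np.float32(352.0826), np.float64(93.0), np.float64(0.0))
the job is handed in; nothing more can be done
the job is handed in; nothing more can be done
```

I set the dial first, then took the loupe. It was handed in at about 21 s, with the loupe held over the small cheese.

- **Dial:** I turned it about 56° clockwise. The last check puts the pointer line within 0.7° (scene camera) to 1.4° (top camera) of the mark, which is about the measuring error.
- **Loupe:** It is held level (tool tilt under 0.1°) and steady. The wrist force is only about the loupe's own weight. Lens centre and cheese centre agree to about 1.5 mm.
- **Height:** The lens centre is at about 170 mm. I put the pointer tip at 169 to 171 mm, which is the least certain figure, by about 2 mm. The post hides most of the blade from the scene camera.
- **Checks that were limited or disagreed:** In the final pose the wrist hides the lens from the top camera, so I checked centring with the scene camera and the arm's own position. The dial axis as gripped differed from the camera estimate by 1 to 2 mm, within the calibration tolerance.
- **Other things on the table:** None looked displaced in the last pictures.

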